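# Fit the U-bolt over the lattice rod on its bracket

## Task

Three U-bolts of different widths hang astride a storage rail. Take the middle-sized one, which fits the bracket, and set it squarely over the white rod so that its two legs go down through the two bracket holes, one on each side of the rod, and its bow rests on the rod. Lower it in rather than letting it drop, and leave the other two U-bolts hanging where they are.

Things in the scene. Friction and masses are not known exactly. Their poses are not given: they have to be found in the camera images.
- middle_grip (a point): Centre of the grey grip on the middle-sized steel U-bolt (0.12 kg). Grip: 14 mm along x, 30 along y, 34 tall, on top of the bow. Bow: straight bar along y, 72 long, 10 thick, 8 high, underside 25 mm below this point. Two legs, 8 mm diameter, 64 mm apart on y, point down, tips 85 mm below this point. Half a turn about z changes nothing. At first the bow rests on the rail, legs astride it.
- narrow_grip (a point): Grip centre of the narrow U-bolt (legs 42 mm apart; otherwise the same sizes and axes). All three hang in a row, in any order, 80 mm apart, astride an aluminium rail 22 mm wide and 300 long, its top 90 mm above the bench; the rail runs roughly along their x.
- broad_grip (a point): Grip centre of the broad U-bolt (legs 92 mm apart; otherwise the same sizes and axes), on the same rail.
- saddle (a point): Top of the fixed horizontal white rod (16 mm diameter, along x, 86 mm above bench), midway between the bracket holes. Aluminium plate right under the rod: 120 mm along y, 70 along x, 10 thick. Its two square holes, 28 mm wide, are centred 32 mm either side along y, with 60 mm free below. U-bolt home: bow along y, grip centre 25 mm above here. Black balls, radius 14, on the rod at x = +-120.

How it is judged:
By the outcome, as a careful person would: the job done as asked, in the order asked, and still so for the second after the job is handed in, with the robot touching nothing.
It also fails if it takes over 40 s, if anything falls off the work surface, if the arm or the gripper's body presses on something with over 40 N, if the wrist force passes 120 N, or if a joint passes its speed limit or range.

## Robot

A 6-joint arm with a two-finger parallel gripper is mounted at the origin on the work surface. World frame = base frame: x ahead of the robot, y to its left, z up, the work surface at z = 0. Lengths are in mm, angles in rad, forces in N, time in s.
With the tool pointing down it reaches from about 275 to 775 mm from the base axis. Payload 14.6 kg.
Tool frame: the origin (TCP) lies at the very end of the fingers, on their centre line; the grasp point (between the pads) lies 19 mm behind it; x points along the fingers, y is the direction in which the jaws open and shut, and the axes are right-handed (so a half turn about x gives the same grasp; the last joint's range is limited). The gripper opens to 85 mm and grips with 20 to 120 N. Pads are 22 mm wide; open, the fingers measure 114 mm over their backs; the gripper's body (76 mm by 85 mm) begins 54 mm behind the grasp point. The pads swing forward as they close: fully open they stand 13 mm farther back than shut.
Start: joints at [1.092, 0.263, -0.048, 1.259, 0, 1.415], TCP at [167.044, 497.719, 191.878] pointing down, gripper open.
Joint ranges: [-2.65, 2.65], [-0.89, 1.7], [-1.18, 1.37], [-2.13, 2.11], [-1.35, 1.29], [-3.14, 3.14]. Speed limits (rad/s): [1.89, 1.89, 2.57, 2.79, 3.14, 3.14].

## Interface

Orientations are given as a 3x3 rotation matrix whose columns are the frame's x, y, z axes.
In Python, from workcell import r, claw, inverse_kinematics, monitor, capture gives the robot as it stands. Calls block until the motion is done:
- r.move_pose(position, orientation): joint-space move of the TCP to a pose.
- r.line_to(position, rot=None, feed=150): straight line of the TCP; rot=None keeps the orientation; feed is the mean speed in mm/s.
- r.movej(angles): joint-space move.
- claw.set_gripper(opening, force=None): finger opening in mm; force is the grip in N (None keeps the last); returns when the fingers have stopped.
- r.pause(seconds).
- inverse_kinematics(position, orientation): joint angles nearest the present ones, or None.
- monitor.read_state(): the state.
- capture(name): name is "scene" or "side" or "wrist"; returns a dict with "img" (384x512x3 uint8, blue, green, red), "z_map" (384x512 float32, mm along the optical axis (not along the pixel's ray), 0 where there is no reading), "fx", "fy", "cx", "cy" (pixels), "distortion" ([k1, k2, p1, p2, k3] as OpenCV has them; the pictures are not rectified), "T" (4x4, takes a point from camera to world coordinates). Camera axes: x right, y up, looking along -z (the intrinsics and any distortion apply to the point x, -y, -z); pixel columns grow to the right and rows downward; lengths in mm; the calibration is good to about 2 mm. A picture is of the moment at which its call begins.
A pose or a line that the arm cannot do raises r.MotionError and nothing moves.
- r.close_job(): hands the job in, once; it reports no verdict.
The state is a dict: "time": time; "joints": joint angles; "joint_velocities": joint speeds; "joint_efforts": joint torques, N m; "tool_pos": TCP position; "orientation": TCP orientation; "contact_force": force on the tool from outside, world axes, zero at the start; "moment": the same for the moment, N m; "opening": finger opening in mm.
Only numpy, scipy, OpenCV 4.12 (cv2) and the standard library are available. Lean on these libraries where they do the work, as an engineer would, in place of code of your own. Each camera call takes 0.05 s, during which the arm holds its last target.

## Working session

There is one attempt and no reset: what is moved stays moved. The work goes in short steps, each a Python script; the robot and the scene stay as the last script left them, time stands still between calls to the robot, and variables do not carry over. Pictures are saved under pics/ and viewed, and the job is handed in when it is done.

```bash
ls; mkdir -p pics; python3 - <<'E'
from workcell import r, claw, monitor, capture
import cv2, pickle
d={}
for n in ("scene","side","wrist"):
    c=capture(n); d[n]=c; cv2.imwrite(f"pics/{n}0.png",c["img"]); print(n,c["fx"],c["cx"],c["cy"],c["distortion"],c["T"].round(2).tolist())
pickle.dump(d,open("c0.pkl","wb")); print(monitor.read_state())
E
```

```text
pics
scene 358.33964115776894 256.46359392217175 185.65907887743623 [-0.08981551  0.          0.          0.          0.        ] [[0.23, -0.62, 0.75, 1124.65], [0.97, 0.14, -0.18, -169.02], [0.01, 0.77, 0.64, 634.28], [0.0, 0.0, 0.0, 1.0]]
side 366.5378168686517 257.2912185466621 186.46895712028189 [-0.11066841  0.          0.          0.          0.        ] [[0.87, 0.36, -0.34, 317.45], [-0.5, 0.61, -0.61, -438.6], [-0.01, 0.7, 0.71, 604.52], [0.0, 0.0, 0.0, 1.0]]
wrist 289.33663544245894 257.8577956718224 188.81064438921064 [-0.01120412  0.          0.          0.          0.        ] [[0.32, -0.91, -0.25, 103.54], [0.95, 0.31, 0.09, 519.27], [-0.0, -0.27, 0.96, 373.13], [0.0, 0.0, 0.0, 1.0]]
{'time': 0.15, 'joints': array([ 1.09169617e+00,  2.63441759e-01, -4.87376513e-02,  1.25943062e+00,
       -1.73349161e-05,  1.41547905e+00]), 'joint_velocities': array([ 2.55089383e-05, -1.54461834e-03,  2.47368289e-03,  3.81612117e-05,
       -1.43867344e-03,  8.10322342e-05]), 'joint_efforts': array([ 2.14102860e-03, -6.37826228e+01,  3.84648085e+01,  1.06352949e-02,
       -5.88477201e-05,  1.52326783e-05]), 'tool_pos': array([166.94320303, 497.50755919, 191.54034026]), 'orientation': array([[-3.59719808e-04,  3.18154996e-01,  9.48038643e-01],
       [-7.30082200e-04,  9.48038368e-01, -3.18155181e-01],
       [-9.99999669e-01, -8.06592859e-04, -1.08748880e-04]]), 'contact_force': array([ 0.44339322, -0.80516225, -0.3821226 ]), 'moment': array([-0.01068849, -0.0371097 , -0.05484421]), 'opening': 85.7238042002476}
```

View pics/scene0.png

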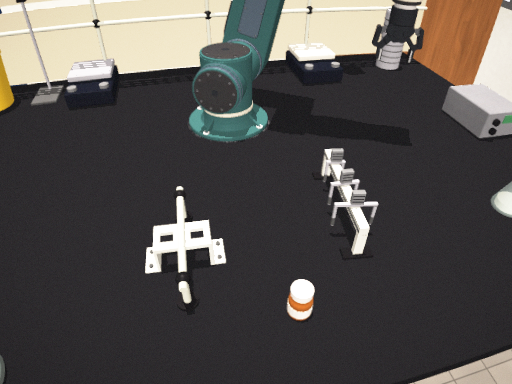

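View pics/side0.png

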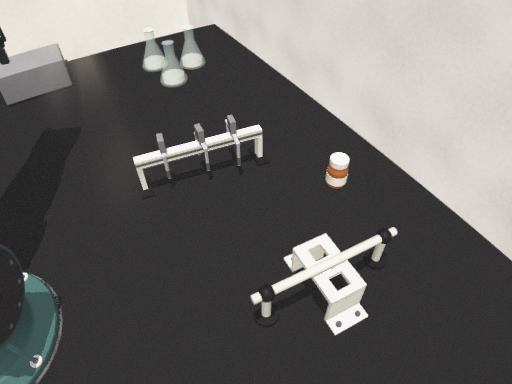

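View pics/wrist0.png

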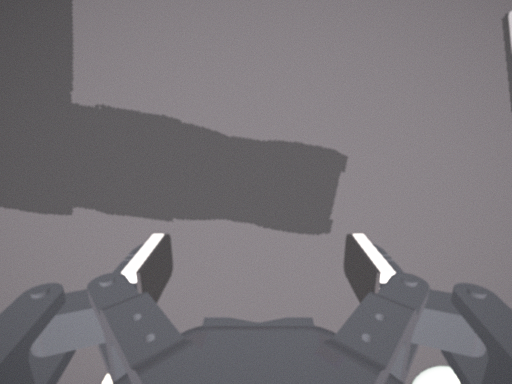

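The scene view shows the rail from about (326,150) to (362,248), with grips near (337,155), (347,176) and (358,198). The bracket is near (183,240), with balls at (180,192) and (183,281). The side view shows the grips at (161,146), (200,135) and (232,125), and the bracket near (328,268). Next I'll enlarge these areas.

```bash
python3 - <<'E'
import pickle,cv2
d=pickle.load(open("c0.pkl","rb"))
def crop(n,x0,y0,w,h,s,o):
    im=cv2.resize(d[n]["img"][y0:y0+h,x0:x0+w],None,fx=s,fy=s,interpolation=cv2.INTER_CUBIC)
    for x in range((x0//10+1)*10,x0+w,10): cv2.line(im,((x-x0)*s,0),((x-x0)*s,6),(0,255,0),1); cv2.putText(im,str(x),((x-x0)*s-10,16),0,.33,(0,255,0),1)
    for y in range((y0//10+1)*10,y0+h,10): cv2.line(im,(0,(y-y0)*s),(6,(y-y0)*s),(0,255,0),1); cv2.putText(im,str(y),(8,(y-y0)*s+4),0,.33,(0,255,0),1)
    cv2.imwrite(o,im)
crop("scene",310,140,80,115,5,"pics/s_rail.png")
crop("scene",135,180,100,120,5,"pics/s_br.png")
crop("side",125,105,150,95,5,"pics/d_rail.png")
crop("side",240,220,160,118,5,"pics/d_br.png")
E
```

```text
(no output)
```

View pics/s_rail.png

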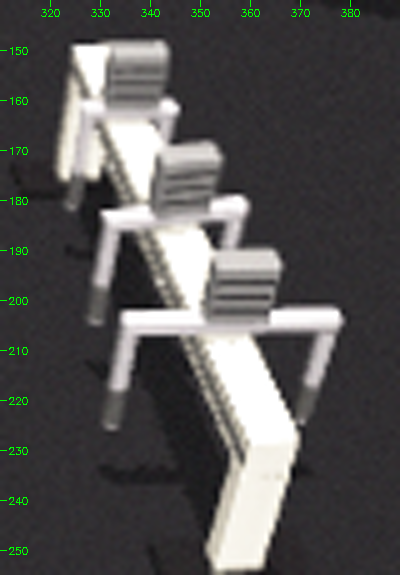

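View pics/s_br.png

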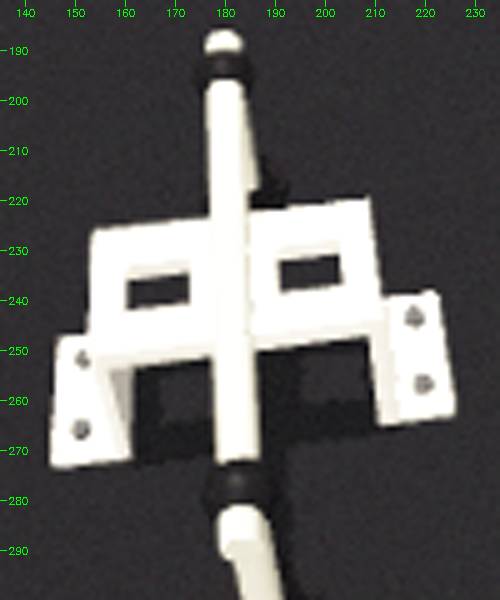

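View pics/d_rail.png

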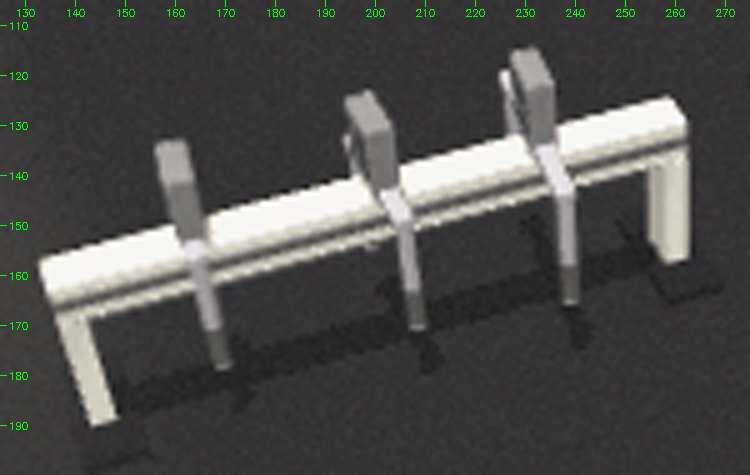

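View pics/d_br.png

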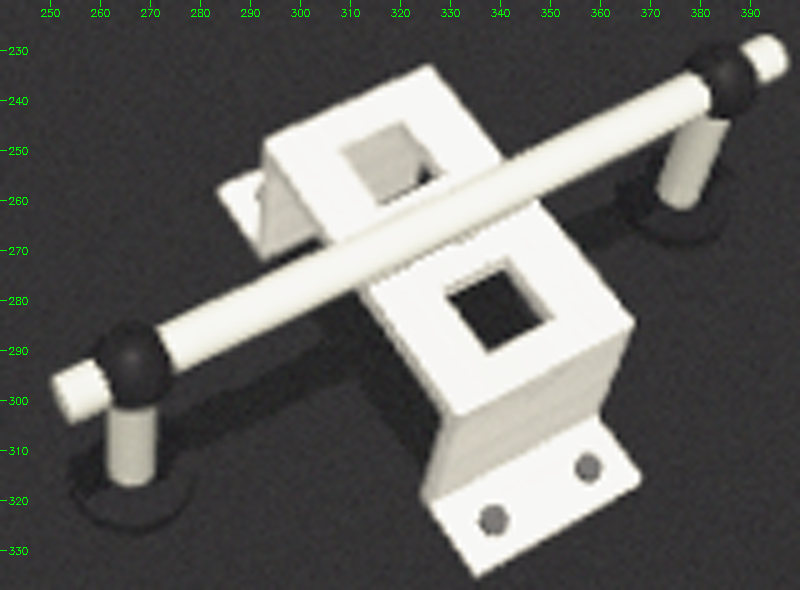

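Reading the scene crop, the three bows span about 19, 30 and 44 px. The middle-sized bolt is therefore the central one, with its grip at (348,176) in the scene view and (199,132) in the side view. I'll fit the bolt and bracket poses to clicked keypoints from both views.

```bash
cat > h.py <<'E'
import numpy as np, cv2
from scipy.optimize import least_squares
def proj(c,P):
    Ti=np.linalg.inv(c["T"]); q=np.atleast_2d(P)@Ti[:3,:3].T+Ti[:3,3]; q=q*[1,-1,-1]
    K=np.array([[c["fx"],0,c["cx"]],[0,c["fy"],c["cy"]],[0,0,1.]])
    return cv2.projectPoints(q.reshape(-1,1,3),np.zeros(3),np.zeros(3),K,np.array(c["distortion"]))[0].reshape(-1,2)
def place(p,L,z=None):
    x,y,z,a=p; R=np.array([[np.cos(a),-np.sin(a),0],[np.sin(a),np.cos(a),0],[0,0,1]])
    return np.atleast_2d(L)@R.T+[x,y,z]
def fit(obs,p0):  # obs: list of (cam, local pts, pix)
    f=lambda p: np.concatenate([(proj(c,place(p,L))-u).ravel() for c,L,u in obs])
    s=least_squares(f,p0,loss="soft_l1"); return s.x, f(s.x).reshape(-1,2)
E
cat > f.py <<'E'
from h import *; import pickle
d=pickle.load(open("c0.pkl","rb")); S,D=d["scene"],d["side"]
A=np.array
bs=(S,A([[0,-36,-21],[0,36,-21],[0,-32,-85],[-7,0,17],[7,0,-17]]),A([[330.5,183],[360,181],[329,204.5],[349,168.5],[348,183.5]])-.4)
bd=(D,A([[0,-32,-85],[-7,15,17],[7,15,17],[7,-15,17]]),A([[208.5,170.5],[194,124.5],[200,122.5],[204,130]])-.4)
rs=(S,A([[-35,-60,-16],[-35,60,-16],[35,60,-16],[35,-60,-16],[-120,0,-8],[120,0,-8]]),A([[153.4,226],[209,219.6],[211.6,246.4],[153,253.6],[180,193],[182.5,277]])-.4)
rd=(D,A([[-35,60,-16],[35,60,-16],[35,-60,-16],[-35,-60,-16],[-120,0,-8],[120,0,-8],[0,-32,-16],[0,32,-16]]),A([[292.4,248],[326,233],[367,284.4],[331.6,303.4],[266.4,292.6],[384.8,236],[339.7,281.3],[318.6,252.8]])-.4)
for nm,o,p0 in (("bolt",(bs,bd),(500,150,115,0.)),("br",(rs,rd),(600,-150,86,0.))):
    for t,oo in (("both",o),("S",o[:1]),("D",o[1:])):
        p,e=fit(oo,p0); print(nm,t,p.round(3)); 
        if t=="both": print(e.round(1).tolist())
E
python3 f.py
```

```text
bolt both [ 5.27908e+02  1.96457e+02  1.15556e+02 -1.15000e-01]
[[0.4, 1.5], [-0.4, 1.5], [-0.1, -0.4], [-1.9, 0.6], [-1.5, 0.5], [-0.5, -0.8], [-0.4, -0.9], [-0.4, -0.5], [-0.4, -0.7]]
bolt S [ 5.48021e+02  1.85620e+02  1.35896e+02 -1.01000e-01]
bolt D [ 5.27489e+02  1.93246e+02  1.15797e+02 -1.11000e-01]
br both [ 5.85618e+02 -2.01375e+02  8.54810e+01 -5.40000e-02]
[[-0.1, 1.1], [-0.9, 1.1], [-0.9, -2.1], [-1.0, -2.0], [-0.2, 3.0], [-0.4, 2.5], [0.5, -0.2], [-0.2, 0.1], [-0.4, -0.0], [-0.1, -0.5], [-0.2, 0.3], [-0.8, 0.1], [-0.3, -1.2], [-0.4, -1.0]]
br S [ 5.90054e+02 -1.99605e+02  9.26130e+01 -5.40000e-02]
br D [ 5.84599e+02 -2.02983e+02  8.76500e+01 -5.60000e-02]
```

Both heights come out right (115.6 against 115, 85.5 against 86). The scene plate's front corners that I clicked are really the lower edge of its front face, so I'll correct those. Then I'll move above the bolt and look with the wrist camera.

```bash
sed -i 's/\[35,60,-16\],\[35,-60,-16\],\[-120/[35,60,-26],[35,-60,-26],[-120/' f.py; sed -i '/^rd=/s/\[35,60,-26\],\[35,-60,-26\]/[35,60,-16],[35,-60,-16]/' f.py; python3 f.py
cat >> h.py <<'E'
def down(a):
    x=np.array([0,0,-1.]); y=np.array([np.cos(a),np.sin(a),0]); return np.column_stack([x,y,np.cross(x,y)])
E
python3 - <<'E'
from h import *
from workcell import *
for p in ([528,196,101],[528,196,230],[585,-202,97],[585,-202,200]):
    for a in (-.115,-.054):
        for k in (0,np.pi): 
            q=inverse_kinematics(p,down(a+k)); print(p,a,k,None if q is None else np.round(q,2))
E
```

```text
bolt both [ 5.27908e+02  1.96457e+02  1.15556e+02 -1.15000e-01]
[[0.4, 1.5], [-0.4, 1.5], [-0.1, -0.4], [-1.9, 0.6], [-1.5, 0.5], [-0.5, -0.8], [-0.4, -0.9], [-0.4, -0.5], [-0.4, -0.7]]
bolt S [ 5.48021e+02  1.85620e+02  1.35896e+02 -1.01000e-01]
bolt D [ 5.27489e+02  1.93246e+02  1.15797e+02 -1.11000e-01]
br both [ 5.84548e+02 -2.02008e+02  8.75100e+01 -5.50000e-02]
[[-0.6, 0.1], [-1.3, 0.1], [-1.0, 0.1], [-0.6, 0.2], [-0.6, 2.1], [-0.9, 1.5], [0.2, -0.3], [-0.3, -0.1], [-0.4, -0.1], [-0.2, -0.4], [-0.6, 0.2], [-0.7, -0.1], [-0.4, -1.3], [-0.6, -1.2]]
br S [ 5.87671e+02 -1.99892e+02  9.21430e+01 -5.50000e-02]
br D [ 5.84599e+02 -2.02983e+02  8.76500e+01 -5.60000e-02]
[528, 196, 101] -0.115 0 [ 0.21  0.37 -0.14  1.06  0.    1.9 ]
[528, 196, 101] -0.115 3.141592653589793 [ 0.21  0.37 -0.14  1.06  0.   -1.25]
[528, 196, 101] -0.054 0 [ 0.21  0.37 -0.14  1.06  0.    1.84]
[528, 196, 101] -0.054 3.141592653589793 [ 0.21  0.37 -0.14  1.06  0.   -1.31]
[528, 196, 230] -0.115 0 [0.21 0.32 0.14 1.39 0.   1.9 ]
[528, 196, 230] -0.115 3.141592653589793 [ 0.21  0.32  0.14  1.39  0.   -1.25]
[528, 196, 230] -0.054 0 [0.21 0.32 0.14 1.39 0.   1.84]
[528, 196, 230] -0.054 3.141592653589793 [ 0.21  0.32  0.14  1.39  0.   -1.31]
[585, -202, 97] -0.115 0 [-0.46  0.46  0.    1.11  0.    1.22]
[585, -202, 97] -0.115 3.141592653589793 [-0.46  0.46  0.    1.11  0.   -1.92]
[585, -202, 97] -0.054 0 [-0.46  0.46  0.    1.11  0.    1.16]
[585, -202, 97] -0.054 3.141592653589793 [-0.46  0.46  0.    1.11  0.   -1.98]
[585, -202, 200] -0.115 0 [-0.46  0.43  0.23  1.37  0.    1.22]
[585, -202, 200] -0.115 3.141592653589793 [-0.46  0.43  0.23  1.37  0.   -1.92]
[585, -202, 200] -0.054 0 [-0.46  0.43  0.23  1.37  0.    1.16]
[585, -202, 200] -0.054 3.141592653589793 [-0.46  0.43  0.23  1.37  0.   -1.98]
```

```bash
python3 - <<'E'
from h import *; import pickle
from workcell import *
r.move_pose([528,196,200],down(-.115)); 
d={n:capture(n) for n in("wrist","side","scene")}; pickle.dump(d,open("c1.pkl","wb"))
w=d["wrist"]; im=w["img"].copy()
for L in ([0,-36,-17],[0,36,-17],[0,0,17],[7,15,17],[-7,15,17],[7,-15,17],[-7,-15,17]):
    u=proj(w,place([528,196.2,115,-.115],[L]))[0]; print(u.round(1)); cv2.circle(im,tuple(int(round(v)) for v in u),2,(0,0,255),-1)
cv2.imwrite("pics/w1.png",im); cv2.imwrite("pics/sd1.png",d["side"]["img"]); print(monitor.read_state()["time"])
E
```

```text
[257.6 212.9]
[257.7 143.3]
[257.7 188.1]
[265.6 171.7]
[249.7 171.7]
[265.3 204.1]
[249.9 204. ]
2.0167
```

View pics/w1.png

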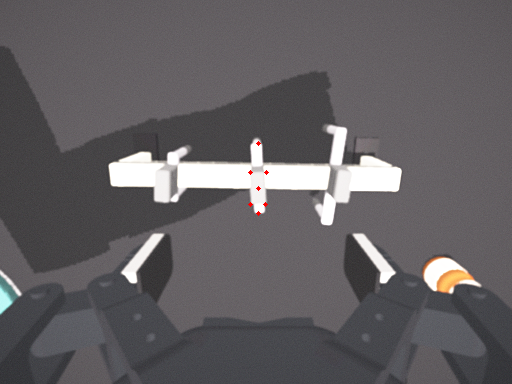

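```bash
python3 - <<'E'
import pickle,cv2
d=pickle.load(open("c1.pkl","rb"))
im=cv2.resize(d["wrist"]["img"][125:230,200:320],None,fx=6,fy=6,interpolation=cv2.INTER_CUBIC)
for i in range(0,120,10): cv2.putText(im,str(200+i),(i*6-10,12),0,.35,(0,255,0),1);cv2.putText(im,str(125+i),(0,i*6+4),0,.35,(0,255,0),1)
cv2.imwrite("pics/w1c.png",im[:600])
E
```

```text
(no output)
```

View pics/w1c.png

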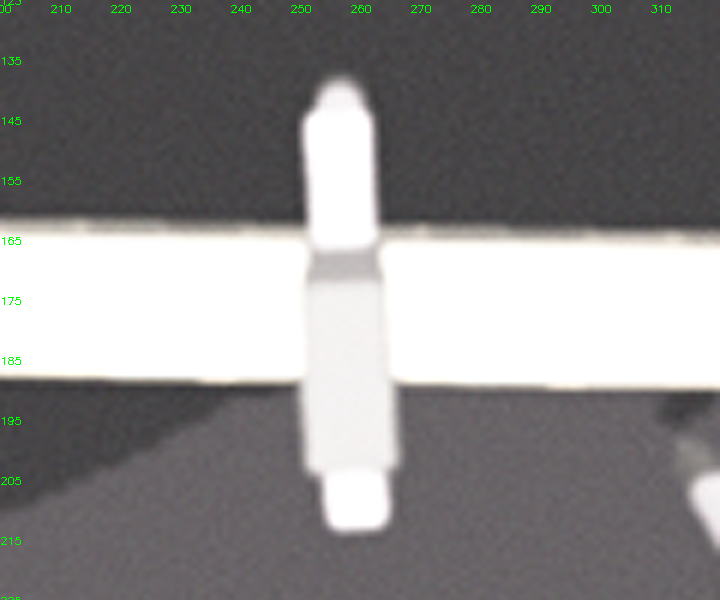

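```bash
cat > f2.py <<'E'
from h import *; import pickle
w=pickle.load(open("c1.pkl","rb"))["wrist"]
L=np.array([[-7,15,17],[7,15,17],[-7,-15,17],[7,-15,17],[0,36,-17],[0,-36,-17]])
U=np.array([[250.8,172],[264,172],[251,203.5],[266.5,203.5],[256.5,144],[259.5,213]])-.4
f=lambda p:(proj(w,place([p[0],p[1],115,p[2]],L))-U).ravel()
s=least_squares(f,[528,196,-.1]); print(s.x, s.fun.reshape(-1,2).round(1).tolist())
E
python3 f2.py
```

```text
[ 5.28037051e+02  1.96523854e+02 -7.39520846e-02] [[-1.3, 0.1], [1.3, -0.6], [0.0, 0.9], [-0.1, 0.3], [0.1, -0.6], [-0.0, -0.1]]
```

The wrist fit gives (528.0, 196.5) with yaw −0.074, and the position agrees with the two-view fit to under 1 mm. Now the grasp.

```bash
python3 - <<'E'
from h import *; import pickle
from workcell import *
R=down(-.08)
claw.set_gripper(50)
r.line_to([528,196.5,101],R,feed=100)
print(claw.set_gripper(5,40)); s=monitor.read_state(); print(s["opening"],s["contact_force"],s["tool_pos"])
r.line_to([528,196.5,112],feed=40)
s=monitor.read_state(); print(s["opening"],s["contact_force"],s["moment"],s["tool_pos"],s["time"])
r.line_to([528,196.5,215],feed=120)
d={n:capture(n) for n in("wrist","side","scene")}; pickle.dump(d,open("c2.pkl","wb"))
s=monitor.read_state(); print(s["opening"],s["contact_force"],s["time"])
cv2.imwrite("pics/w2.png",d["wrist"]["img"])
cv2.imwrite("pics/sd2.png",np.hstack([cv2.resize(d["side"]["img"][30:210,100:300],None,fx=2,fy=2),cv2.resize(d["scene"]["img"][60:240,240:440],None,fx=2,fy=2)]))
E
```

```text
False
5.0472865629078365 [-0.57164816 -0.9916368  -0.00799589] [528.04068508 196.51486425 101.05481432]
4.929860979950521 [ 0.16570485  0.09355386 -0.28125734] [0.03541543 0.0038521  0.01131054] [528.22249954 196.55860336 112.29338828] 4.525
4.950144986636955 [-0.66828119 -0.13038164  0.01417422] 5.6833
```

View pics/w2.png

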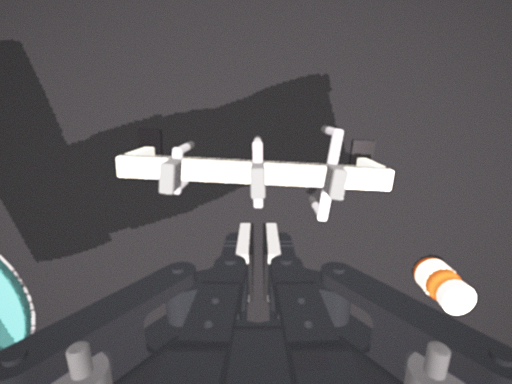

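View pics/sd2.png

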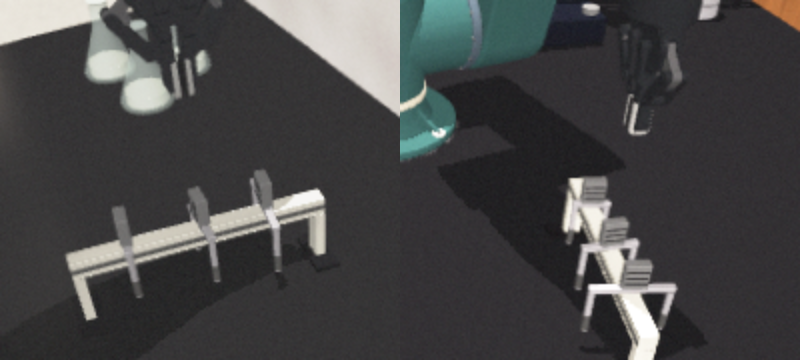

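The fingers closed to 5 mm on nothing, so the grasp missed. The bolt still hangs near (258,180) in the wrist view. I'll check where the fingertips really are against the projected TCP.

```bash
python3 - <<'E'
from h import *; import pickle
d=pickle.load(open("c2.pkl","rb"))
for n in d:
    c=d[n]; print(n,proj(c,[[528,196.5,215],[528,196.5,234],[528,196.5,265]]).round(1).tolist(), "grip c/top",proj(c,[[528,196.5,115],[528,196.5,132]]).round(1).tolist())
    T=c["T"]; print(T[:3,3].round(1))
def crop(n,x0,y0,w,h,s,o):
    im=cv2.resize(d[n]["img"][y0:y0+h,x0:x0+w],None,fx=s,fy=s,interpolation=cv2.INTER_CUBIC)
    for x in range((x0//10+1)*10,x0+w,10): cv2.putText(im,str(x),((x-x0)*s-10,12),0,.33,(0,255,0),1)
    for y in range((y0//10+1)*10,y0+h,10): cv2.putText(im,str(y),(4,(y-y0)*s+4),0,.33,(0,255,0),1)
    return im
cv2.imwrite("pics/t2.png",np.hstack([crop("side",150,30,70,120,5,0),crop("scene",320,60,70,120,5,0)]))
E
```

```text
wrist [[257.3, 214.4], [257.2, 225.5], [257.0, 249.7]] grip c/top [[257.6, 179.2], [257.5, 183.4]]
[533.9 264.  395.9]
side [[193.3, 93.1], [192.1, 84.8], [190.0, 70.7]] grip c/top [[199.2, 132.4], [198.2, 126.2]]
[ 317.4 -438.6  604.5]
scene [[353.9, 140.6], [355.4, 133.2], [358.0, 120.6]] grip c/top [[346.4, 176.4], [347.6, 170.7]]
[1124.6 -169.   634.3]
```

View pics/t2.png

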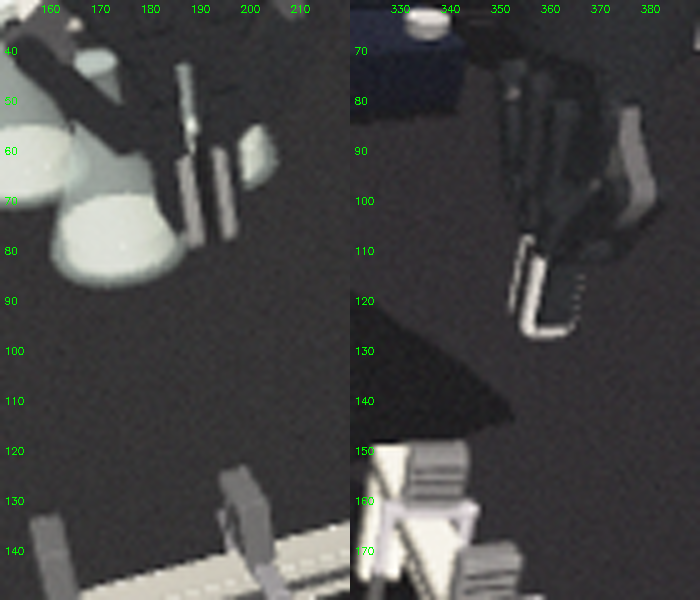

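```bash
python3 - <<'E'
from h import *; import pickle
d=pickle.load(open("c2.pkl","rb"))
f=lambda p: np.concatenate([(proj(d["side"],[p])[0]-[193,78]),(proj(d["scene"],[p])[0]-[359.5,126])])
s=least_squares(f,[528,196,215]); print(s.x,s.fun)
# depth at tip & bench check
for n in ("side","scene"):
    c=d[n]; z=c["z_map"]; T=c["T"]
    K=np.array([[c["fx"],0,c["cx"]],[0,c["fy"],c["cy"]],[0,0,1.]])
    for u in ([(100,170),(250,250),(188,75),(195,73),(198,130)] if n=="side" else [(270,250),(100,200),(357,122),(356,124),(362,126),(347,178)]):
        q=cv2.undistortPoints(np.array([[u]],float),K,np.array(c["distortion"])).ravel(); Z=z[u[1],u[0]]
        print(n,u,(T[:3,:3]@(np.array([q[0],-q[1],-1])*Z)+T[:3,3]).round(1))
E
```

```text
[531.70609075 199.12793414 249.96882049] [-0.76740358 -1.39428397 -0.85836465  1.49185102]
side (100, 170) [300.5 332.9   2.1]
side (250, 250) [ 5.086e+02 -6.310e+01  3.000e-01]
side (188, 75) [518.5 183.6 264.4]
side (195, 73) [533.4 184.6 263.9]
side (198, 130) [521.9 183.6 132.2]
scene (270, 250) [612.6 -10.1   2.1]
scene (100, 200) [ 347.1 -408.8    1.8]
scene (357, 122) [537.2 189.1 267.5]
scene (356, 124) [535.  189.1 261.5]
scene (362, 126) [536.1 203.7 255.6]
scene (347, 178) [533.5 195.5 114.7]
```

Both cameras put the real fingertips at z ≈ 250 while the reported TCP is 215, with the lateral position matching. The cameras read bench and grip heights correctly, so the fingers end about 36 mm behind the stated TCP. That also explains closing just above the grip's top at 132. I'll descend partway and check against the pictures before trying again.

```bash
cat >> h.py <<'E'
def crop(c,x0,y0,w,h,s):
    im=cv2.resize(c["img"][y0:y0+h,x0:x0+w],None,fx=s,fy=s,interpolation=cv2.INTER_CUBIC)
    for x in range((x0//10+1)*10,x0+w,10): cv2.putText(im,str(x),((x-x0)*s-10,12),0,.33,(0,255,0),1)
    for y in range((y0//10+1)*10,y0+h,10): cv2.putText(im,str(y),(4,(y-y0)*s+4),0,.33,(0,255,0),1)
    return im
E
python3 - <<'E'
from h import *; import pickle
from workcell import *
R=down(-.08)
claw.set_gripper(50)
r.line_to([528,196.5,80],R,feed=120)
d={n:capture(n) for n in("side","scene")}; pickle.dump(d,open("c3.pkl","wb"))
s=monitor.read_state(); print(s["opening"],s["contact_force"],s["tool_pos"],s["time"])
cv2.imwrite("pics/t3.png",np.hstack([crop(d["side"],150,70,80,110,5),crop(d["scene"],310,110,80,110,5)]))
for n in d: print(n,proj(d[n],place([528,196.5,117,-.08],[[30,0,0],[-30,0,0],[0,0,0]])).round(1).tolist())
E
```

```text
50.390183363702015 [-0.36062345 -0.73982453 -0.17713047] [528.4220866  196.58932413  80.61309349] 7.5583
side [[211.7, 128.1], [186.1, 135.5], [199.1, 131.7]]
scene [[351.0, 183.7], [342.3, 168.2], [346.6, 175.8]]
```

View pics/t3.png

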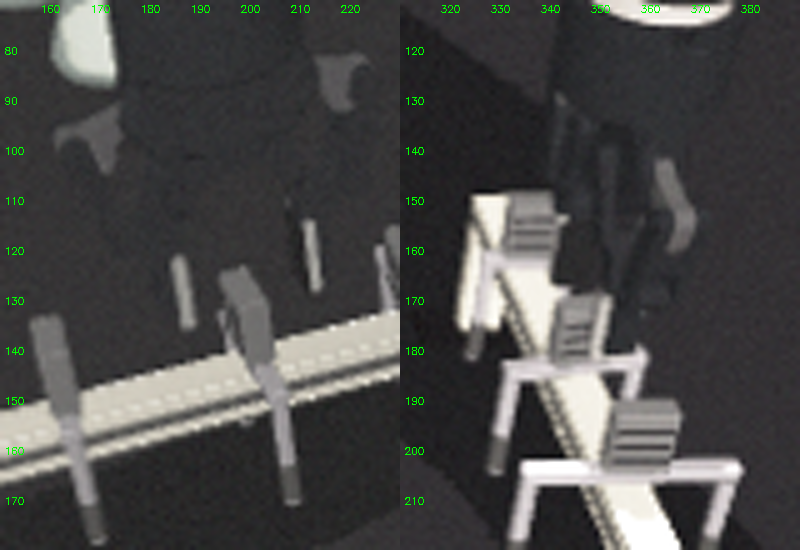

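```bash
python3 - <<'E'
from h import *; import pickle
d=pickle.load(open("c3.pkl","rb"))
for n in d: d[n]["img"]=(255*(d[n]["img"]/255.)**.4).astype(np.uint8)
cv2.imwrite("pics/t3b.png",np.hstack([crop(d["side"],150,70,80,110,5),crop(d["scene"],310,110,80,110,5)]))
E
```

```text
(no output)
```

View pics/t3b.png

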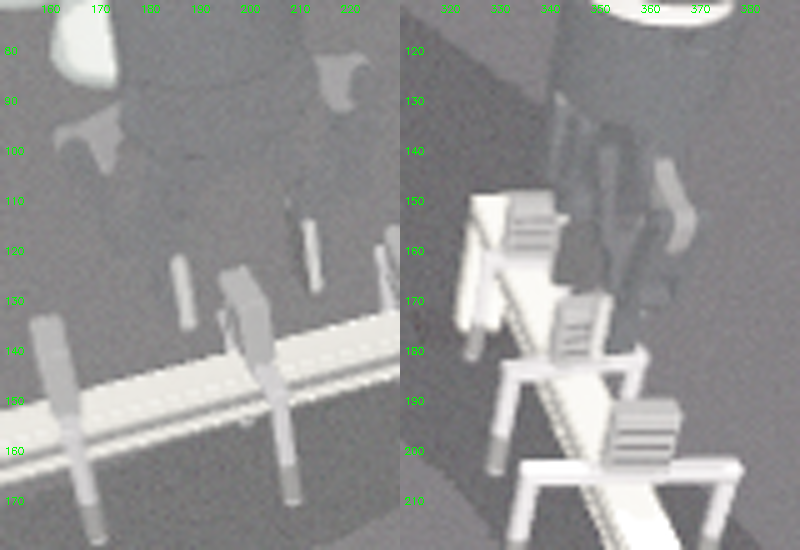

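```bash
python3 - <<'E'
from h import *; import pickle
d=pickle.load(open("c3.pkl","rb"))
for a,b in (((213,128),(352.5,180.5)),((213,128),(354,181)),):
    f=lambda p: np.concatenate([(proj(d["side"],[p])[0]-a),(proj(d["scene"],[p])[0]-b)])
    s=least_squares(f,[528,196,115]); print(s.x,s.fun)
for n,us in (("side",[(186,128),(187,131),(212,121),(213,124),(206,110),(185,105)]),("scene",[(355,178),(358,178),(361,177),(358,172),(364,165),(358,160)])):
    c=d[n]; z=c["z_map"]; T=c["T"]
    K=np.array([[c["fx"],0,c["cx"]],[0,c["fy"],c["cy"]],[0,0,1.]])
    for u in us:
        q=cv2.undistortPoints(np.array([[u]],float),K,np.array(c["distortion"])).ravel(); Z=z[u[1],u[0]]
        print(n,u,(T[:3,:3]@(np.array([q[0],-q[1],-1])*Z)+T[:3,3]).round(1))
E
```

```text
[558.4849799  193.46971714 122.01660619] [-1.13619537 -1.70571267 -1.24861818  1.70576098]
[559.48444915 196.77761576 120.15153598] [-1.27100131 -1.90966455 -1.39256895  1.90385881]
side (186, 128) [497.3 186.9 144.9]
side (187, 131) [498.8 188.7 135.3]
side (212, 121) [556.2 182.8 143.6]
side (213, 124) [558.1 183.9 134.2]
side (206, 110) [640.9 442.   -3.4]
side (185, 105) [502.1 181.4 203.5]
scene (355, 178) [564.4 196.9 138.3]
scene (358, 178) [411.6 306.5   1.3]
scene (361, 177) [411.1 315.9   3. ]
scene (358, 172) [565.5 200.3 155.6]
scene (364, 165) [583.1 199.3 187.6]
scene (358, 160) [585.5 180.4 205.3]
```

```bash
python3 - <<'E'
from h import *; import pickle
d=pickle.load(open("c3.pkl","rb"))
for z in (110,115,120,125,130): print(z,proj(d["side"],[[558,184,z],[498.5,189,z]]).round(1).tolist(),proj(d["scene"],[[562,184,z],[562,206,z]]).round(1).tolist())
E
```

```text
110 [[214.0, 132.9], [188.5, 140.3]] [[347.2, 187.8], [355.9, 186.4]]
115 [[213.8, 131.1], [188.1, 138.5]] [[347.6, 186.1], [356.3, 184.8]]
120 [[213.6, 129.3], [187.8, 136.7]] [[348.0, 184.4], [356.7, 183.1]]
125 [[213.3, 127.4], [187.5, 134.8]] [[348.3, 182.7], [357.1, 181.4]]
130 [[213.1, 125.6], [187.2, 133.0]] [[348.7, 181.0], [357.5, 179.7]]
```

```bash
python3 - <<'E'
from h import *; import pickle
d=pickle.load(open("c2.pkl","rb")); w=d["wrist"]
for z in (245,250,255): print(z,proj(w,place([528,196.5,z,-.08],[[2.5,-11,0],[2.5,11,0]])).round(1).tolist())
w["img"]=(255*(w["img"]/255.)**.5).astype(np.uint8)
cv2.imwrite("pics/w2c.png",crop(w,210,190,100,110,5))
E
```

```text
245 [[261.5, 250.7], [261.6, 214.8]]
250 [[261.6, 255.0], [261.8, 218.1]]
255 [[261.7, 259.5], [261.9, 221.6]]
```

View pics/w2c.png

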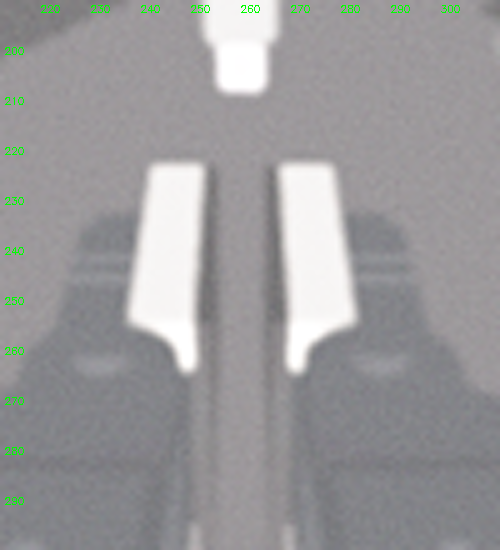

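The wrist view shows the tips at rows 222–264 around column 259, and the depth map shows the pads at x = 498 and 558. So the fingers are centred on the grip, about 37 mm above the reported TCP. Commanding TCP z = 62 puts the tips near z = 100, which is 10 mm above the rail.

```bash
python3 - <<'E'
from h import *; import pickle
from workcell import *
R=down(-.08)
r.line_to([528,196.5,62],R,feed=60)
s=monitor.read_state(); print(s["contact_force"],s["tool_pos"])
claw.set_gripper(5,40); s=monitor.read_state(); print(s["opening"],s["contact_force"],s["tool_pos"],s["time"])
d={n:capture(n) for n in("side","scene")}; pickle.dump(d,open("c4.pkl","wb"))
for n in d: d[n]["img"]=(255*(d[n]["img"]/255.)**.5).astype(np.uint8)
cv2.imwrite("pics/t4.png",np.hstack([crop(d["side"],150,70,80,110,5),crop(d["scene"],310,110,80,110,5)]))
E
```

```text
[-0.64096931 -0.12433602 -0.00076481] [527.67756311 196.43345848  61.59377875]
13.125108199736381 [-0.67895259  0.20829807  2.3305293 ] [528.1669999  196.54163926  62.24219292] 8.4167
```

View pics/t4.png

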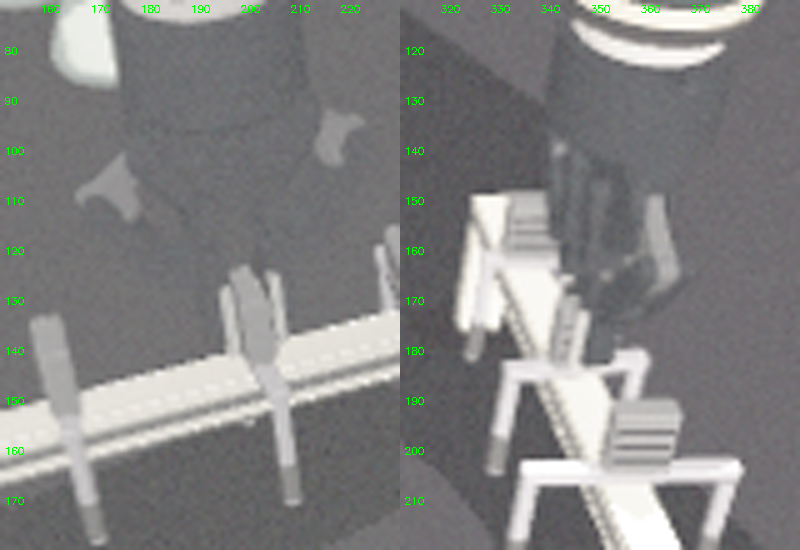

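```bash
python3 - <<'E'
from h import *; import pickle
def pts(c,us):
    z=c["z_map"]; T=c["T"]; K=np.array([[c["fx"],0,c["cx"]],[0,c["fy"],c["cy"]],[0,0,1.]])
    q=cv2.undistortPoints(np.array(us,float).reshape(-1,1,2),K,np.array(c["distortion"])).reshape(-1,2); Z=np.array([z[v,u] for u,v in us])
    return (np.c_[q[:,0],-q[:,1],-np.ones(len(q))]*Z[:,None])@T[:3,:3].T+T[:3,3]
d=pickle.load(open("c4.pkl","rb"))
for v in (168,172,176): 
    us=[(u,v) for u in range(340,362)]; 
    print(v); print([tuple(int(round(x)) for x in p) for p in pts(d["scene"],us)])
for v in (130,136):
    us=[(u,v) for u in range(192,212)]; print(v); print([tuple(int(round(x)) for x in p) for p in pts(d["side"],us)])
E
```

```text
168
[(466, 211, 92), (466, 214, 92), (518, 186, 134), (1125, -169, 634), (520, 191, 135), (535, 184, 147), (540, 184, 151), (545, 183, 155), (545, 185, 154), (543, 189, 152), (560, 181, 166), (562, 182, 167), (568, 181, 172), (572, 181, 174), (576, 181, 177), (582, 180, 182), (581, 183, 181), (582, 184, 181), (584, 186, 182), (579, 192, 178), (578, 194, 177), (578, 197, 177)]
172
[(483, 203, 94), (523, 183, 127), (529, 182, 131), (532, 183, 133), (532, 185, 133), (539, 184, 138), (539, 186, 138), (540, 188, 139), (554, 182, 150), (561, 180, 156), (563, 182, 157), (567, 182, 160), (571, 182, 162), (569, 186, 160), (563, 191, 156), (564, 194, 156), (564, 196, 155), (565, 198, 156), (566, 200, 156), (567, 202, 156), (570, 203, 158), (569, 206, 157)]
176
[(522, 183, 114), (528, 182, 118), (532, 182, 122), (533, 184, 122), (540, 183, 127), (537, 187, 125), (541, 187, 128), (541, 189, 128), (546, 189, 131), (548, 191, 132), (545, 195, 130), (547, 197, 130), (547, 199, 131), (547, 202, 129), (400, 300, 1), (401, 302, 1), (399, 307, -1), (401, 308, 0), (405, 310, 3), (405, 312, 3), (404, 317, 1), (405, 319, 1)]
130
[(511, 191, 132), (514, 193, 130), (514, 187, 133), (516, 187, 133), (518, 185, 133), (520, 184, 133), (522, 185, 131), (523, 182, 133), (526, 182, 131), (528, 183, 130), (530, 181, 131), (532, 180, 130), (536, 186, 125), (538, 184, 126), (540, 184, 125), (544, 189, 120), (546, 188, 120), (605, 342, 0), (607, 339, 1), (610, 339, 0)]
136
[(508, 190, 117), (511, 190, 116), (513, 191, 114), (514, 186, 118), (517, 187, 116), (519, 187, 115), (520, 183, 117), (521, 181, 118), (524, 181, 117), (526, 180, 117), (528, 180, 116), (530, 181, 114), (532, 179, 115), (536, 185, 110), (538, 184, 109), (589, 320, 0), (591, 317, 1), (595, 320, -2), (596, 313, 2), (556, 201, 91)]
```

Gripped at 13.1 mm opening. The depth map shows the pads spanning y ≈ 184–203 against the grip's 182–212, so the hold is good. Lifting and carrying.

```bash
python3 - <<'E'
from h import *; import pickle
from workcell import *
r.line_to([528,196.5,78],feed=60); s=monitor.read_state(); print(s["opening"],s["contact_force"])
r.line_to([528,196.5,185],feed=130)
r.move_pose([584.5,-201.5,165],down(-.057))
r.pause(.2)
d={n:capture(n) for n in("side","scene","wrist")}; pickle.dump(d,open("c5.pkl","wb"))
s=monitor.read_state(); print(s["opening"],s["contact_force"],s["tool_pos"],s["time"])
cv2.imwrite("pics/t5.png",np.hstack([crop(d["side"],230,150,160,160,2),crop(d["scene"],110,110,130,160,3)])) if 0 else None
cv2.imwrite("pics/t5a.png",crop(d["side"],230,170,160,150,5)[:600]); cv2.imwrite("pics/t5b.png",crop(d["scene"],130,130,110,120,5)); cv2.imwrite("pics/t5w.png",d["wrist"]["img"])
E
```

```text
13.202153663372332 [-0.93462431 -0.67270228 -1.99356456]
13.461229268196265 [-0.13794015 -0.23030728 -1.55949371] [ 584.63252814 -201.06369514  165.09859708] 11.75
```

View pics/t5a.png

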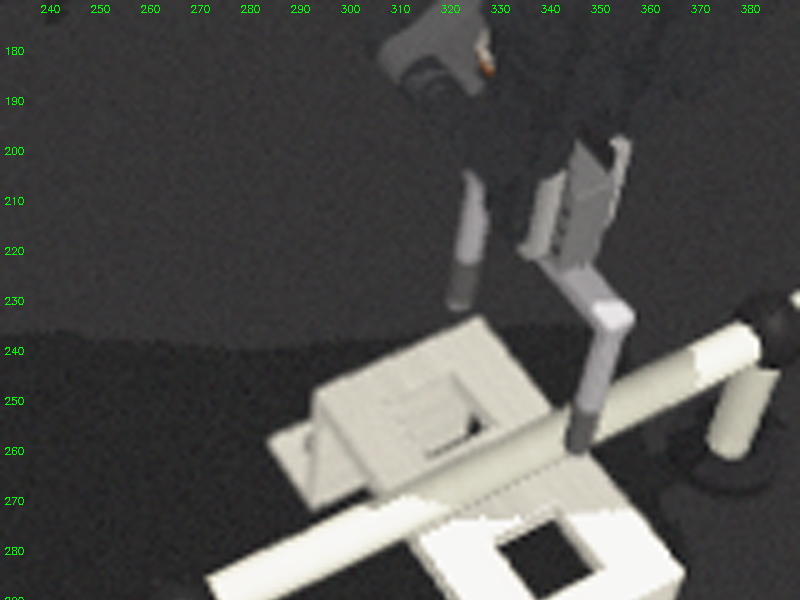

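View pics/t5b.png

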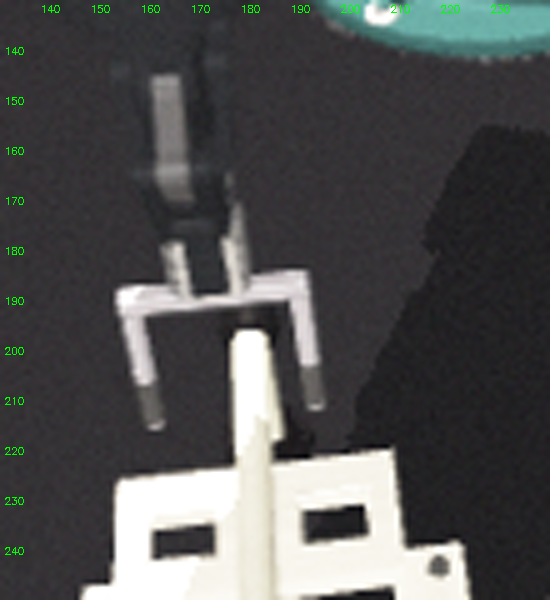

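View pics/t5w.png

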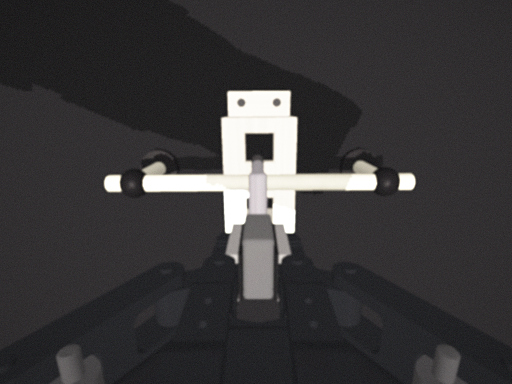

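```bash
cat > f5.py <<'E'
from h import *; import pickle
d=pickle.load(open("c5.pkl","rb")); A=np.array
L1=A([[0,-32,-85],[0,32,-85],[0,-36,-17]]); U1=A([[345.5,260.3],[321.8,231.5],[352,231.5]])-.4
L2=A([[0,-32,-85],[0,32,-85],[0,-36,-21],[0,36,-21]]); U2=A([[161,215],[193.3,211],[153.5,189.5],[191.7,186]])-.4
for t,o in (("both",[(d["side"],L1,U1),(d["scene"],L2,U2)]),("side",[(d["side"],L1,U1)])):
    p,e=fit(o,(585,-202,218,-.05)); print(t,p.round(3),e.round(1).tolist())
# bracket from wrist
w=d["wrist"]
L=A([[-120,0,-8],[120,0,-8],[0,32,-16],[-35,60,-16],[35,60,-16]]); U=A([[134,183],[386,181.5],[259.5,147.5],[222,117],[297,117]])
f=lambda p:(proj(w,place([p[0],p[1],86,p[2]],L))-U).ravel()
s=least_squares(f,[585,-202,-.05]); print("bracket wrist",s.x.round(3),s.fun.reshape(-1,2).round(1).tolist())
for z in (210,215,220): print(z,proj(w,place([584.5,-201.5,z,-.057],[[0,-15,17],[0,15,17],[0,36,-17]])).round(1).tolist())
E
python3 f5.py
```

```text
both [ 5.82521e+02 -2.01336e+02  2.18750e+02 -6.70000e-02] [[-1.5, -1.0], [-0.7, -1.8], [1.5, 2.4], [-0.0, -0.6], [-0.4, -0.0], [-0.2, 0.7], [-0.2, 0.5]]
side [ 5.89973e+02 -1.95994e+02  2.05030e+02 -5.30000e-02] [[-1.1, -0.7], [-0.2, -0.6], [1.6, 3.4]]
bracket wrist [ 5.87293e+02 -2.00750e+02 -5.10000e-02] [[0.8, -0.3], [-1.0, -0.3], [0.2, -0.1], [-0.1, 0.5], [0.2, 0.0]]
210 [[256.2, 290.5], [256.1, 232.4], [256.4, 170.8]]
215 [[256.2, 297.1], [256.1, 237.2], [256.4, 172.8]]
220 [[256.1, 304.2], [256.0, 242.3], [256.3, 174.9]]
```

The bolt hangs upright in the hand at about (583–585, −201.3), z ≈ 218, yaw −0.06. The wrist fit puts the bracket at (587.3, −200.8), yaw −0.05, against (584.5, −202) earlier. I'll aim for (586, −201.5), stop with the leg tips just above the plate, and look.

```bash
python3 - <<'E'
from h import *; import pickle
from workcell import *
r.line_to([586,-201.5,109],down(-.053),feed=90)
r.pause(.1)
d={n:capture(n) for n in("side","scene","wrist")}; pickle.dump(d,open("c6.pkl","wb"))
s=monitor.read_state(); print(s["opening"],s["contact_force"],s["tool_pos"],s["time"])
cv2.imwrite("pics/t6a.png",crop(d["side"],280,200,110,118,5)); cv2.imwrite("pics/t6b.png",crop(d["scene"],130,160,100,118,5)); cv2.imwrite("pics/t6w.png",crop(d["wrist"],180,40,150,130,4))
E
```

```text
13.273913111620002 [ 0.86088928 -0.39455531 -1.15736925] [ 586.19842871 -201.61080724  109.42985215] 12.775
```

View pics/t6a.png

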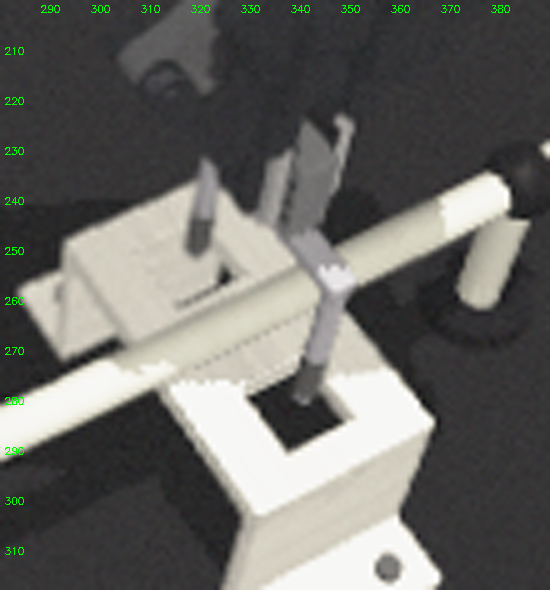

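View pics/t6b.png

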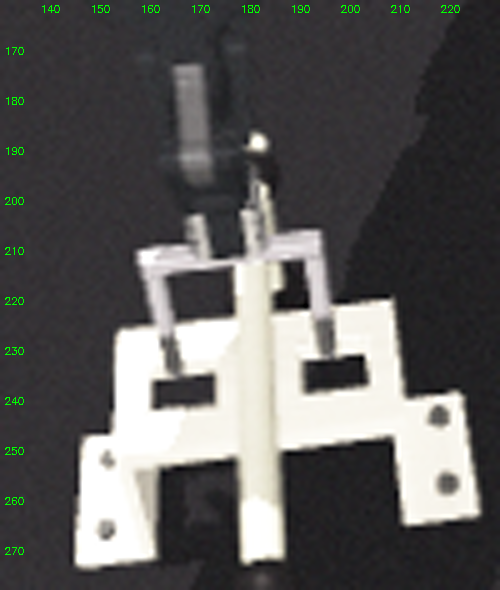

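View pics/t6w.png

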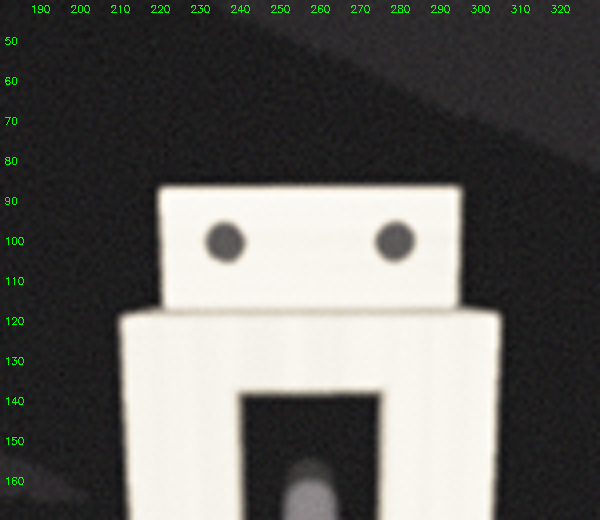

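The wrist view shows the leg at column 257.5 in a hole spanning 240–275, so x is centred. In both the side and scene views the legs sit about 3.5 mm too far toward −y. I'll shift +3.5 mm in y, then lower while watching the force.

```bash
python3 - <<'E'
from h import *; import pickle
from workcell import *
y=-198.0
r.line_to([585.8,y,109],feed=60)
r.line_to([585.8,y,82],feed=60); s=monitor.read_state(); print(s["contact_force"])
r.line_to([585.8,y,63],feed=40); s=monitor.read_state(); print(s["contact_force"],s["tool_pos"])
z=63
while z>53:
    z-=1; r.line_to([585.8,y,z],feed=20); s=monitor.read_state(); print(z,s["contact_force"].round(1),s["tool_pos"][2].round(1))
    if s["contact_force"][2]>3: break
d={n:capture(n) for n in("side","scene","wrist")}; pickle.dump(d,open("c7.pkl","wb")); print(s["time"],s["opening"])
cv2.imwrite("pics/t7a.png",crop(d["side"],280,200,110,118,5)); cv2.imwrite("pics/t7b.png",crop(d["scene"],130,160,100,118,5))
E
```

```text
[ 0.04298917  0.03884177 -1.51066365]
[-0.24923288  0.39199651 -0.37123363] [ 585.79069036 -198.00240789   62.99728227]
62 [-0.1 -0.2 -2.5] 62.1
61 [ 0.1  0.7 -1. ] 61.0
60 [-0.3  0.3 -1.6] 59.9
59 [-0.2  0.1 -0.7] 58.9
58 [0. 0. 1.] 58.1
57 [-2.9  1.3 12.1] 57.9
15.75 13.358008450029299
```

View pics/t7a.png

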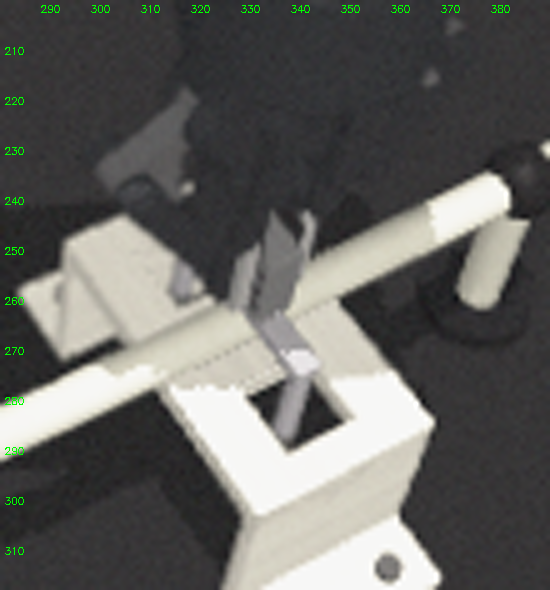

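View pics/t7b.png

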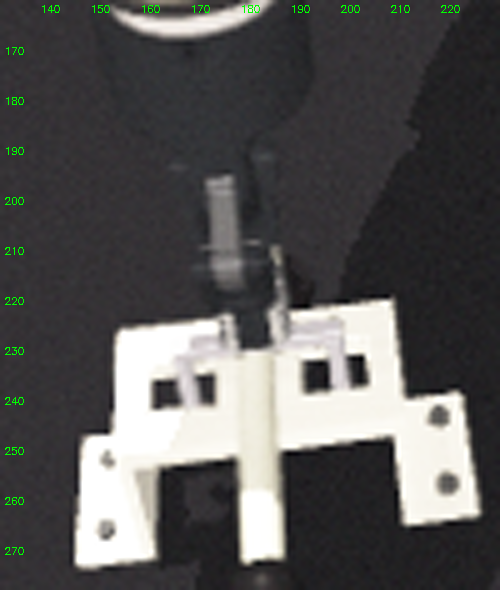

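The bow met the rod at TCP z = 58, exactly as predicted. Both legs are centred in their holes, at scene (167,238) and (198,235). I'll ease off, release and retreat.

```bash
python3 - <<'E'
from h import *; import pickle
from workcell import *
r.line_to([585.8,-198,58],feed=20); print(monitor.read_state()["contact_force"])
claw.set_gripper(45)
r.line_to([585.8,-198,75],feed=60); r.line_to([585.8,-198,220],feed=150); 
r.pause(.3)
d={n:capture(n) for n in("side","scene","wrist")}; pickle.dump(d,open("c8.pkl","wb")); s=monitor.read_state(); print(s["time"],s["opening"],s["contact_force"])
cv2.imwrite("pics/t8a.png",crop(d["side"],120,100,280,220,2.5.__int__()+0)); cv2.imwrite("pics/t8b.png",crop(d["scene"],130,160,100,118,5)); cv2.imwrite("pics/t8w.png",d["wrist"]["img"]); cv2.imwrite("pics/t8c.png",d["scene"]["img"])
E
```

```text
[-1.07074978  0.51047656  3.16217296]
18.5583 45.06557379461133 [ 0.16386488  0.54578481 -0.01066268]
```

View pics/t8a.png

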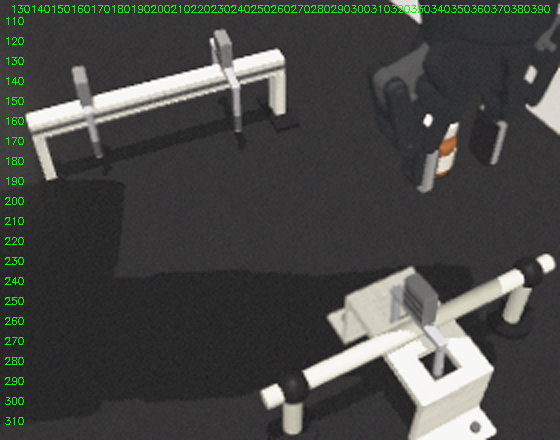

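View pics/t8b.png

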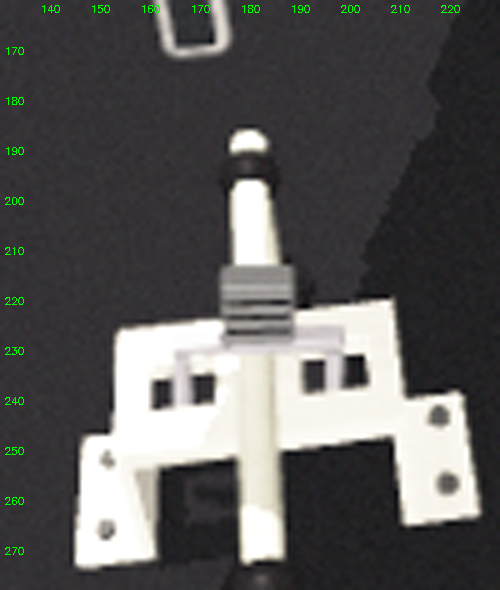

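View pics/t8w.png

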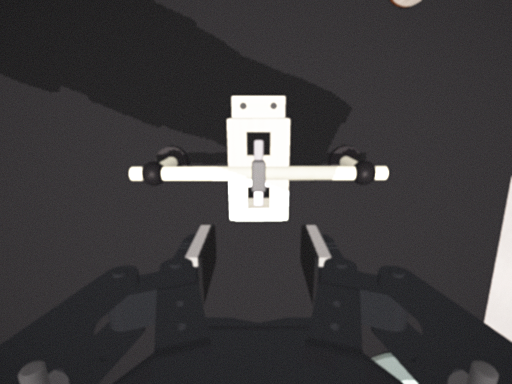

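View pics/t8c.png

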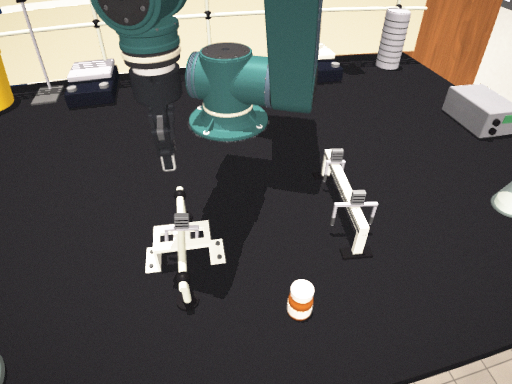

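The bolt stands upright over the rod, with its legs in both holes (scene (166,238) and (197,235), wrist column 258 and square to the rod). The other two still hang on the rail, and the gripper is clear.

```bash
python3 -c "
from workcell import *
print(r.close_job())"
```

```text
the job is handed in; nothing more can be done
None
```

The middle-sized U-bolt is in the bracket and the job is handed in, with about 18.6 s used of the 40 s. It stands upright and square over the white rod, one leg in each hole, bow resting on the rod.

- **Lowering:** I lowered it in steps. The bow met the rod at the predicted height with about 12 N, and I eased off to about 3 N before opening the gripper.
- **Last pictures:** taken after retreating, they show both legs in their holes. The narrow and broad U-bolts still hang on the rail, and the gripper is well clear with no outside force on it.
- **First grasp missed:** the gripper closed on air above the grip and moved nothing.
- **TCP disagreement:** the cameras showed the real fingertips about 37 mm higher than the reported TCP. I allowed for that on the second grasp, and the contact height at the rod agreed with it.
- **Late correction:** before inserting, the pictures showed the legs about 3.5 mm off the hole centres in y, so I shifted the bolt by that amount.

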